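Pump up the vacuum hold-down for a lino block

TASK

Push the yellow plunger of the vacuum hold-down pump down with the fingertips in full strokes, letting it spring all the way back up between strokes, until the orange indicator pin has popped fully out and its whole green band shows above the black collar; then take the hand away and leave the plunger up. Do not pull the plunger up, do not touch the pin or press the red release button, and leave the lino block, ink jar, glue bottle and gouge where they are.

Things in the scene. Friction and masses are not known exactly. Their poses are not given: they have to be found in the camera images.
- pump: Vacuum hold-down pump, screwed fast to the table. Origin on the table surface below the plunger axis, z up. Blue base plate 150 (x) by 210 (y) by 12 mm, centred 25 mm to +y of the origin. Aluminium barrel at the origin, 48 mm diameter (54 over its black rings), 100 mm high. Aluminium work plate 140 (x) by 130 (y) by 20 mm high, centred 155 mm to -y of the origin.
- collar (a point): Centre of the top face of the 24 mm wide black collar, 80 mm above the table, on the grey indicator tower (36 mm square, 74 mm high), 68 mm to +y of the pump's origin. The indicator pin slides up out of it.
- plunger_top (a point): Centre of the flat top of the yellow plunger knob, 48 mm diameter, 16 mm thick, on the barrel's axis; about 145 mm above the table when it is up. It moves with the plunger, its z is up.
- plunger (a joint): Plunger push, m: about 0 when up, 0.024 at the bottom stop. A spring returns it: almost nothing at the top, about 11 N at the bottom. Only strokes of 21 mm or more, each followed by a return to under 2 mm, pump reliably. Each raises the pin about 6 mm (the first 2 to 8 mm) during the push; 4 or 5 fill it, more do no harm. Negative (to -0.008) if pulled up beyond its rest.
- pin_top (a point): Centre of the rounded top of the indicator pin, 11 mm diameter, standing upright in the tower's collar; 81 mm above the table when fully in and about 111 mm when fully out. The pin is orange for its top 22 mm, then has a 5 mm green band, and below that it is dark steel.
- pin (a joint): How far the indicator pin has come out, m: 0 to 0.009 at the start, about 0.030 when fully out (the whole green band shows above 0.026). It stays where it is between strokes.
- release (a joint): Red vacuum release button, 18 mm diameter, on a small black housing on the base plate, 50 mm to -x and 100 mm to +y of the pump's origin, its top under 50 mm above the table. Value: m pressed, 0 to 0.005. Leave it alone.
- lino: Bystander: white lino block 95 by 90 by 6 mm with red lines, lying loose on the work plate. Origin at the centre of its underside.
- ink: Bystander: ink jar, 60 mm diameter, 75 mm high, loose on the table. Origin at the centre of its underside.
- glue: Bystander: white glue bottle, 52 mm diameter, 125 mm high, loose on the table. Origin at the centre of its underside.
- gouge: Bystander: lino gouge lying on the table, wooden handle 25 mm thick, about 130 mm long along its y. Origin under the middle of its handle.

How it is judged (in metres and radians):
On the way, in this order (a step that is already met when the one before it is completed fails the run):
1. the plunger is pushed down a first time (value of joint plunger above 0.017 m), for 0.02 s.
2. the plunger has sprung back up (value of joint plunger below 0.005 m), for 0.02 s.
3. further strokes have brought the indicator pin fully out (value of joint pin above 0.0265 m), for 0.1 s.
At the end, for the whole second after the job is handed in: The indicator pin stands at least 26.5 mm out (whole green band showing), the plunger is back up within 3 mm of its rest, the release button is not pressed, the lino block lies within 15 mm and the ink jar, glue bottle and gouge within 20 mm of where they started, jar and bottle upright (value of joint pin above 0.0265 m and value of joint plunger between -0.003 and 0.003 m and value of joint release below 0.002 m and distance of lino from where it was at the start of the episode below 0.015 m and distance of each of ink, glue, gouge from where it was at the start of the episode below 0.02 m and angle between each of ink, glue's own z axis and vertical below 0.2 rad); the robot touches nothing.
It fails at once if the plunger is pulled up beyond its rest (value of joint plunger below -0.004 m).
It fails at once if the plunger is pressed with something other than the fingers (the arm or the gripper's body) (contact force between the arm and plunger above 2 N).
It fails at once if the indicator pin is touched by the robot (contact force between any of the fingers, the arm and pin above 0.5 N).
It fails at once if the red release button is pressed (value of joint release above 0.003 m).
It fails at once if the lino block is lifted or shifted by more than 15 mm, the ink jar, glue bottle or gouge by more than 20 mm, or jar or bottle tipped (distance of lino from where it was at the start of the episode above 0.015 m or distance of any of ink, glue, gouge from where it was at the start of the episode above 0.02 m or angle between any of ink, glue's own z axis and vertical above 0.3 rad).
It also fails if it takes over 48 s, if anything falls off the work surface, if the arm or the gripper's body presses on something with over 40 N, if the wrist force passes 120 N, or if a joint passes its speed limit or range.

ROBOT

A 6-joint arm with a two-finger parallel gripper is mounted at the origin on the work surface. World frame = base frame: x ahead of the robot, y to its left, z up, the work surface at z = 0. Lengths are in mm, angles in degrees, forces in N, time in s.
With the tool pointing down it reaches from about 300 to 850 mm from the base axis. Payload 4.2 kg.
Tool frame: the origin (TCP) lies at the very end of the fingers, on their centre line; the grasp point (between the pads) lies 19 mm behind it; z points along the fingers, y is the line along which they close (so a half turn about z gives the same grasp; the last joint's range is limited). The gripper opens to 91 mm and grips with 3 to 60 N. Pads are 32 mm wide; open, the fingers measure 118 mm over their backs; the gripper's body (76 mm by 178 mm) begins 60 mm behind the grasp point.
Start: joints at [64.114, 18.312, 89.639, -0, 72.044, -1.146], TCP at [240.645, 522.238, 213.976] pointing down, gripper open.
Joint ranges: [-177.97, 177.97], [-48.28, 115.42], [12.27, 149.76], [-77.06, 257.06], [2.81, 150.46], [-146.56, 146.56]. Speed limits (degrees/s): [147.25, 147.25, 180, 180, 180, 180].

INTERFACE

Orientations are given as [roll, pitch, yaw] about the fixed x, y, z axes, in that order (R = Rz(yaw) Ry(pitch) Rx(roll)).
In Python, from workcell import env, eyes gives the robot as it stands.
- The arm moves only by the tool send_rows, never from a script. Its argument "targets" is text: rows parted by semicolons, each of 7 numbers parted by spaces: the shift along the tool's x, y, z in m, then the turn, a rotation vector about the tool's x, y, z in degrees, then the opening in per cent of the stroke, from 0 (shut) to 100 (fully open). A call has 1 to 12 rows; each row is the pose to reach, as a shift and turn from the pose commanded when the call began, along the tool's axes at that moment; what a row does not reach only later rows make up. A row lasts 1/12 s, in which the tool goes at most 41.7 mm and 7.16 degrees, less where a joint would pass 70% of its speed; a pose out of reach is approached as far as the arm can. A call with a gripper value outside its range is refused whole. The fingers move at their own pace and stop on an object; "grip_force" is the grip in N (left out, the last holds). Time passes only in rows, so rows that repeat a pose let the fingers close. It gives the time, the measured TCP pose, the force, the opening and the grip force at its end, in the units of the state.
- env.state(): the state, without advancing time (a new reading comes with each control period).
- eyes.grab_frame(name): name is "scene" or "top" or "wrist"; returns a dict with "image" (384x512x3 uint8, blue, green, red), "fovy" (degrees; the focal length in pixels is half the picture's height over the tangent of half this angle, whatever the lens; pixels are square), "cx", "cy" (the principal point, pixels), "eye" and "attitude" of the camera in the world. Camera axes: x right, y up, looking along -z (the intrinsics and any distortion apply to the point x, -y, -z); pixel columns grow to the right and rows downward; lengths in mm; the calibration is good to about 2 mm. A picture is of the moment at which its call begins. There is no depth.
- env.job_done(): hands the job in; it is judged then, once.
The state is a dict: "time_s": time; "qpos": joint angles; "qvel": joint speeds; "effort": joint torques, N m; "ee_pos": TCP position; "ee_rot": TCP orientation; "force": force on the tool from outside, world axes, zero at the start; "torque": the same for the moment, N m; "gripper_width": finger opening in mm; "gripper_force": force on a finger pad.
Only numpy, scipy, OpenCV 4.12 (cv2) and the standard library are available. Lean on these libraries where they do the work, as an engineer would, in place of code of your own. Each camera call takes 0.05 s, during which the arm holds its last target. There are 200 camera calls.

## Working session

There is one attempt and no reset: what is moved stays moved. The work goes in short steps, Python scripts to look and compute and a tool call to move; the robot and the scene stay as the last step left them, time stands still between calls to the robot, and variables do not carry over. Pictures are saved under pics/ and viewed, at most 10 in all, crops included, and the job is handed in when it is done.

Besides the shell and the picture viewer there is one more tool, called as a command line: name --argument value ..., lists and objects as JSON in quotes. send_rows: Moves the arm, as the interface text tells. Its arguments: {"type":"object","properties":{"targets":{"type":"string"},"grip_force":{"type":"number"}},"required":["targets"]}

```bash
mkdir -p pics; ls; cat > h.py <<'E'
from workcell import env, eyes
import numpy as np, cv2
def grab(n,fn=None):
    f=eyes.grab_frame(n)
    if fn: cv2.imwrite('pics/'+fn,f['image'])
    return f
E
python3 - <<'E'
from h import *
fs=[grab(n) for n in("scene","top")]
for f in fs: print({k:v for k,v in f.items() if k!='image'})
cv2.imwrite('pics/a.png',fs[0]['image']);cv2.imwrite('pics/b.png',fs[1]['image'])
print(env.state())
E
```

```text
pics
{'fovy': 42.593823999137, 'cx': 250.10938968346997, 'cy': 191.76138462526575, 'eye': array([1198.09848335, -552.3734403 ,  923.25644365]), 'attitude': array([46.35634149,  0.33895947, 41.94233414])}
{'fovy': 55.24218444905829, 'cx': 253.55050836802198, 'cy': 188.85619682286827, 'eye': array([ 507.21525204,   63.5367929 , 1012.77078639]), 'attitude': array([  8.46396196,   0.91999904, -91.43607547])}
{'time_s': 0.1, 'qpos': array([ 6.41141125e+01,  1.83469126e+01,  8.96984580e+01, -3.53265338e-04,
        7.20428745e+01, -1.14682797e+00]), 'qvel': array([-0.03700581, -0.05389606, -0.09234033, -0.01171498,  0.06905162,
       -0.05293681]), 'effort': array([ 9.30834467e-04, -4.13331699e+01, -2.32510400e+01,  7.28637935e-02,
        4.21699800e-02, -5.78916388e-05]), 'ee_pos': array([240.44734791, 521.82891876, 213.22151888]), 'ee_rot': array([-1.79911766e+02, -1.43036546e-03,  1.55261049e+02]), 'force': array([-0.36897003, -1.16217173, -0.27095392]), 'torque': array([0.02652556, 0.05518474, 0.01485144]), 'gripper_force': 0.0, 'gripper_width': 91.3985554286397}
```

View pics/a.png

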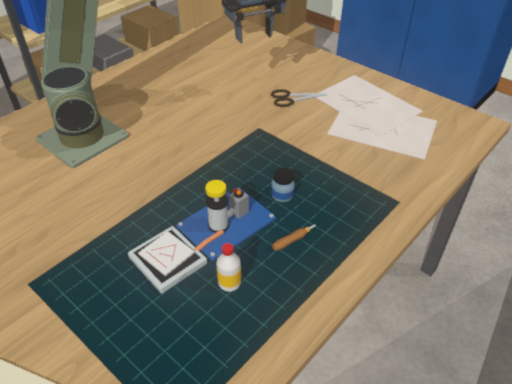

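View pics/b.png

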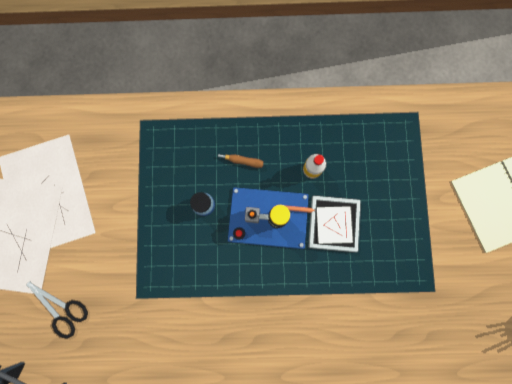

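```bash
cat >> h.py <<'E'
from scipy.spatial.transform import Rotation as R
def ray(f,p):
    h=f['image'].shape[0]; fl=h/2/np.tan(np.radians(f['fovy']/2))
    d=np.array([(p[0]-f['cx'])/fl,-(p[1]-f['cy'])/fl,-1])
    return f['eye'],R.from_euler('xyz',f['attitude'],degrees=True).apply(d)
def plane(f,p,z):
    e,d=ray(f,p); return e+d*(z-e[2])/d[2]
def tri(rs):
    A=0;b=0
    for e,d in rs:
        d=d/np.linalg.norm(d);P=np.eye(3)-np.outer(d,d);A=A+P;b=b+P@e
    x=np.linalg.solve(A,b)
    return x,[np.linalg.norm(np.cross(x-e,d/np.linalg.norm(d))) for e,d in rs]
def blob(f,lo,hi,roi=None):
    m=cv2.inRange(cv2.cvtColor(f['image'],cv2.COLOR_BGR2HSV),lo,hi)
    if roi: k=np.zeros_like(m);k[roi[1]:roi[3],roi[0]:roi[2]]=255;m&=k
    n,l,s,c=cv2.connectedComponentsWithStats(m); i=1+np.argmax(s[1:,4]); return c[i],s[i],m
E
python3 - <<'E'
from h import *
fs={n:grab(n) for n in("scene","top")}
Y=((24,150,120),(34,255,255))
s=blob(fs['scene'],*Y,(195,170,235,205));t=blob(fs['top'],*Y,(260,200,300,230))
print(s[:2],t[:2])
print(tri([ray(fs['scene'],s[0]),ray(fs['top'],t[0])]), plane(fs['top'],t[0],143))
for n,p in dict(collar=(252,214),glue=(317,162),ink=(202,203)).items(): print(n,plane(fs['top'],p,{'collar':80,'glue':110,'ink':75}[n]))
for n,r in(("scene",(170,160,290,300)),("top",(220,140,365,260))):
    c=fs[n]['image'][r[1]:r[3],r[0]:r[2]]; c=cv2.resize(c,None,fx=4,fy=4,interpolation=2)
    cv2.imwrite(f'pics/c_{n}.png',c)
E
```

```text
(array([215.27035831, 188.31921824]), array([205, 180,  21,  18, 307], dtype=int32)) (array([279.53164557, 214.6835443 ]), array([270, 205,  20,  20, 316], dtype=int32))
(array([573.91500508,  13.72379274, 135.3923215 ]), [np.float64(0.14801423253372034), np.float64(0.14801423253371654)]) [573.43444291  14.26512185 143.        ]
collar [581.81132683  80.597421    80.        ]
glue [705.60014369 -86.13694459 110.        ]
ink [613.94558568 208.74060099  75.        ]
```

View pics/c_scene.png

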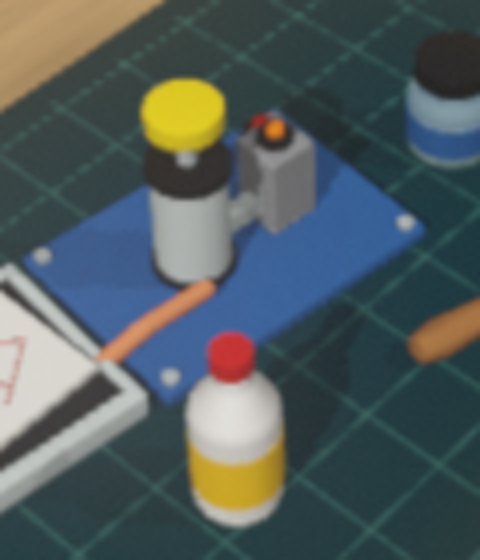

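View pics/c_top.png

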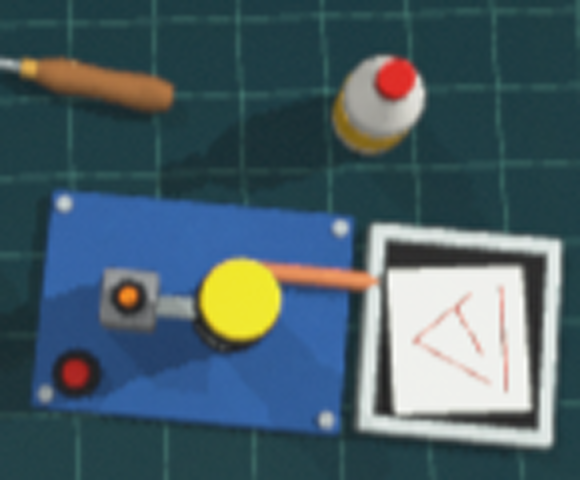

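send_rows --targets "-0.0344 -0.0215 0 0 0 0 0;-0.0687 -0.0429 0 0 0 0 0;-0.1031 -0.0644 0 0 0 0 0;-0.1375 -0.0858 0 0 0 0 0;-0.1718 -0.1073 0 0 0 0 0;-0.2062 -0.1287 0 0 0 0 0;-0.2406 -0.1502 0 0 0 0 0;-0.2749 -0.1716 0 0 0 0 0;-0.3093 -0.1931 0 0 0 0 0;-0.3437 -0.2145 0 0 0 0 0;-0.378 -0.236 0 0 0 0 0;-0.4124 -0.2574 0 0 0 0 0"

```text
time_s: 1.2
ee_pos: [508.1, 114.0, 214.0]
ee_rot: [180.0, -0.0, 155.2]
force: [0.8, 1.5, -0.1]
gripper_width: 13.8
gripper_force: 0.0
```

send_rows --targets "-0.034 -0.0215 0 0 0 0 0;-0.068 -0.0429 0 0 0 0 0;-0.1031 -0.0644 0 0 0 0 0;-0.1031 -0.0644 0 0 0 0 0;-0.1031 -0.0644 0 0 0 0 0;-0.1031 -0.0644 0 0 0 0 0;-0.1031 -0.0644 0 0 0 0 0"

```text
time_s: 1.78
ee_pos: [573.3, 15.3, 213.8]
ee_rot: [180.0, -0.1, 155.3]
force: [1.0, 0.4, 0.4]
gripper_width: 0.5
gripper_force: 0.0
```

```bash
python3 - <<'E'
from h import *
f=grab("wrist","w.png")
Y=((24,150,120),(34,255,255))
c,s,m=blob(f,*Y);print(c,s,plane(f,c,145))
t=env.state();print(t['ee_pos'],t['ee_rot'],t['gripper_width'],t['force'])
E
```

```text
[254.32105685 199.37469976] [ 224  173   62   63 2498] [569.11793796  15.86368497 145.        ]
[573.40152304  15.51598262 214.00198142] [ 1.79988215e+02 -2.95311497e-02  1.55355526e+02] 0.3729735628957969 [0.30978203 0.45669416 0.31775687]
```

View pics/w.png

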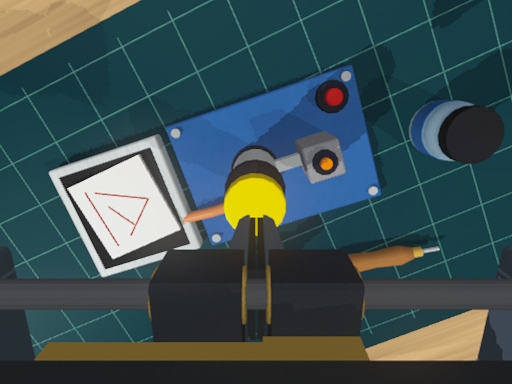

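send_rows --targets "0 0 0.03 0 0 0 0;0 0 0.055 0 0 0 0;0 0 0.065 0 0 0 0;0 0 0.073 0 0 0 0;0 0 0.081 0 0 0 0;0 0 0.088 0 0 0 0;0 0 0.0915 0 0 0 0;0 0 0.0915 0 0 0 0;0 0 0.0915 0 0 0 0"

```text
time_s: 2.58
ee_pos: [573.3, 15.2, 124.3]
ee_rot: [180.0, -0.1, 155.3]
force: [-5.3, 1.5, 8.7]
gripper_width: 0.4
gripper_force: 4.2
```

```bash
python3 - <<'E'
from h import *
a=grab("wrist");b=grab("scene")
t=env.state();print(t['ee_pos'],t['force'],t['torque'])
w=cv2.resize(b['image'][160:240,185:285],None,fx=4.8,fy=4.8,interpolation=2)
cv2.imwrite('pics/d.png',np.hstack([w,a['image'][64:320,:][:, 150:460]]) if 0 else cv2.hconcat([w,np.ascontiguousarray(a['image'][:,140:440])]))
E
```

```text
[573.29623933  15.20064331 124.51045904] [-6.34665845  2.01583659  7.17113741] [0.33093412 1.04939423 0.04376979]
```

View pics/d.png

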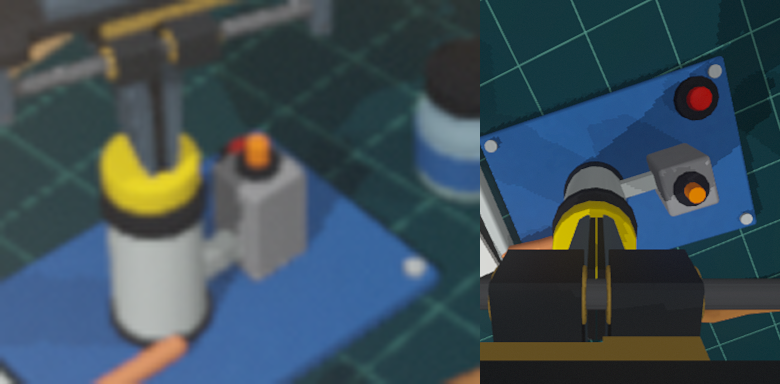

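send_rows --targets "0 0 0.003 0 0 0 0;0 0 0.005 0 0 0 0;0 0 0.005 0 0 0 0;0 0 0.005 0 0 0 0"

```text
time_s: 3.02
ee_pos: [573.5, 15.2, 121.2]
ee_rot: [179.9, 0.0, 155.3]
force: [-7.5, 2.0, 17.6]
gripper_width: 0.9
gripper_force: 8.4
```

send_rows --targets "0 0 -0.012 0 0 0 0;0 0 -0.024 0 0 0 0;0 0 -0.034 0 0 0 0;0 0 -0.034 0 0 0 0;0 0 -0.034 0 0 0 0;0 0 -0.034 0 0 0 0;0 0 -0.034 0 0 0 0;0 0 -0.034 0 0 0 0"

```text
time_s: 3.68
ee_pos: [573.8, 14.2, 150.6]
ee_rot: [-180.0, -0.1, 155.3]
force: [-0.8, -0.3, -0.0]
gripper_width: 0.1
gripper_force: 0.0
```

```bash
python3 - <<'E'
from h import *
b=grab("scene");a=grab("wrist")
t=env.state();print(t['ee_pos'],t['force'])
w=cv2.resize(b['image'][160:240,185:285],None,fx=4.8,fy=4.8,interpolation=2)
cv2.imwrite('pics/e.png',cv2.hconcat([w,np.ascontiguousarray(a['image'][:,140:440])]))
E
```

```text
[573.93514655  14.19775536 150.82241243] [-0.80981337 -0.59420485  0.42886046]
```

View pics/e.png

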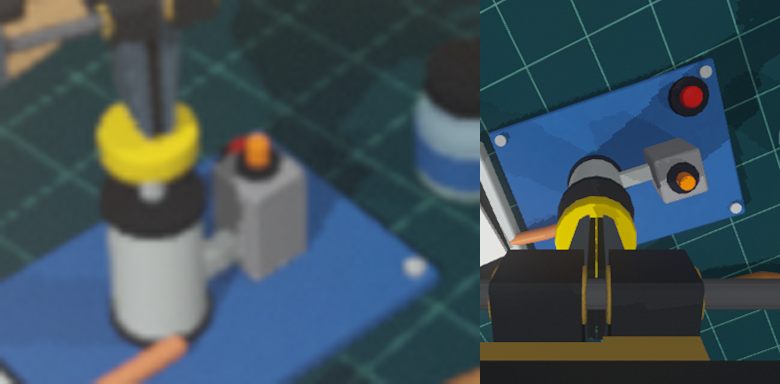

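send_rows --targets "0 0 0.012 0 0 0 0;0 0 0.024 0 0 0 0;0 0 0.034 0 0 0 0;0 0 0.034 0 0 0 0;0 0 0.034 0 0 0 0;0 0 0.034 0 0 0 0;0 0 0.022 0 0 0 0;0 0 0.01 0 0 0 0;0 0 0 0 0 0 0;0 0 0 0 0 0 0;0 0 0 0 0 0 0;0 0 0 0 0 0 0"

```text
time_s: 4.78
ee_pos: [573.5, 14.2, 150.5]
ee_rot: [-180.0, -0.1, 155.3]
force: [0.1, -0.3, -0.5]
gripper_width: 0.2
gripper_force: 0.0
```

send_rows --targets "0 0 0.012 0 0 0 0;0 0 0.024 0 0 0 0;0 0 0.034 0 0 0 0;0 0 0.034 0 0 0 0;0 0 0.034 0 0 0 0;0 0 0.034 0 0 0 0;0 0 0.022 0 0 0 0;0 0 0.01 0 0 0 0;0 0 0 0 0 0 0;0 0 0 0 0 0 0;0 0 0 0 0 0 0;0 0 0 0 0 0 0"

```text
time_s: 5.78
ee_pos: [573.3, 14.2, 150.2]
ee_rot: [-179.9, -0.1, 155.3]
force: [0.6, -0.5, -0.2]
gripper_width: 0.5
gripper_force: 0.0
```

send_rows --targets "0 0 0.012 0 0 0 0;0 0 0.024 0 0 0 0;0 0 0.034 0 0 0 0;0 0 0.034 0 0 0 0;0 0 0.034 0 0 0 0;0 0 0.034 0 0 0 0;0 0 0.022 0 0 0 0;0 0 0.01 0 0 0 0;0 0 0 0 0 0 0;0 0 0 0 0 0 0;0 0 0 0 0 0 0;0 0 0 0 0 0 0"

```text
time_s: 6.78
ee_pos: [573.3, 14.3, 150.1]
ee_rot: [-179.9, -0.1, 155.3]
force: [0.5, 0.2, 0.1]
gripper_width: 0.3
gripper_force: 0.0
```

send_rows --targets "0 0 0.012 0 0 0 0;0 0 0.024 0 0 0 0;0 0 0.034 0 0 0 0;0 0 0.034 0 0 0 0;0 0 0.034 0 0 0 0;0 0 0.034 0 0 0 0;0 0 0.022 0 0 0 0;0 0 0.01 0 0 0 0;0 0 0 0 0 0 0;0 0 0 0 0 0 0;0 0 0 0 0 0 0;0 0 0 0 0 0 0"

```text
time_s: 7.78
ee_pos: [573.3, 14.3, 150.1]
ee_rot: [-179.9, -0.1, 155.3]
force: [-0.7, -0.1, -0.8]
gripper_width: 0.7
gripper_force: 0.0
```

```bash
python3 - <<'E'
from h import *
b=grab("scene");a=grab("wrist")
t=env.state();print(t['ee_pos'],t['force'])
w=cv2.resize(b['image'][160:240,185:285],None,fx=4.8,fy=4.8,interpolation=2)
cv2.imwrite('pics/f.png',cv2.hconcat([w,np.ascontiguousarray(a['image'][:,140:440])]))
E
```

```text
[573.40026186  14.25355973 150.13849369] [ 0.0868657  -0.21303169 -0.02618328]
```

View pics/f.png

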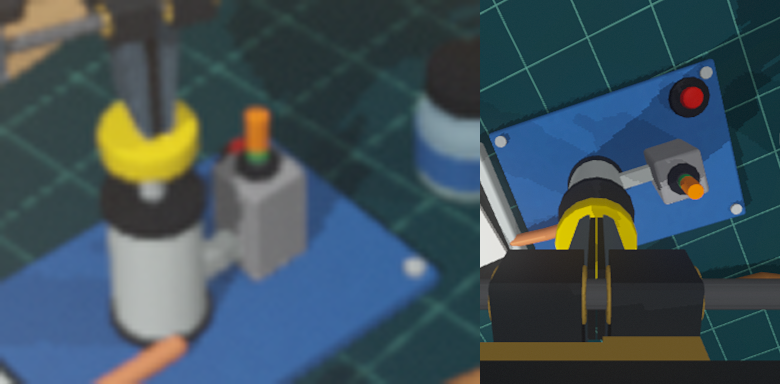

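The pin is out with green showing at about (257,156). I'll add two more strokes to be sure it is fully out, then retreat.

send_rows --targets "0 0 0.012 0 0 0 0;0 0 0.024 0 0 0 0;0 0 0.034 0 0 0 0;0 0 0.034 0 0 0 0;0 0 0.034 0 0 0 0;0 0 0.034 0 0 0 0;0 0 0.022 0 0 0 0;0 0 0.01 0 0 0 0;0 0 0 0 0 0 0;0 0 0 0 0 0 0;0 0 0 0 0 0 0;0 0 0 0 0 0 0"

```text
time_s: 8.88
ee_pos: [573.4, 14.3, 150.3]
ee_rot: [-179.9, -0.1, 155.3]
force: [0.1, -0.9, 0.1]
gripper_width: 0.2
gripper_force: 0.0
```

send_rows --targets "0 0 0.012 0 0 0 0;0 0 0.024 0 0 0 0;0 0 0.034 0 0 0 0;0 0 0.034 0 0 0 0;0 0 0.034 0 0 0 0;0 0 0.034 0 0 0 0;0 0 0.022 0 0 0 0;0 0 0.01 0 0 0 0;0 0 0 0 0 0 0;0 0 0 0 0 0 0;0 0 0 0 0 0 0;0 0 0 0 0 0 0"

```text
time_s: 9.88
ee_pos: [573.3, 14.2, 150.1]
ee_rot: [-179.9, -0.1, 155.3]
force: [0.6, 0.3, 0.1]
gripper_width: 0.4
gripper_force: 0.0
```

send_rows --targets "0 0 -0.03 0 0 0 0;0 0 -0.065 0 0 0 0;0 0 -0.1 0 0 0 0;0.03 0 -0.1 0 0 0 0;0.065 0 -0.1 0 0 0 0;0.1 0 -0.1 0 0 0 0;0.1 0 -0.1 0 0 0 0;0.1 0 -0.1 0 0 0 0;0.1 0 -0.1 0 0 0 0"

```text
time_s: 10.63
ee_pos: [483.6, 56.0, 250.9]
ee_rot: [-180.0, -0.0, 155.3]
force: [0.7, -1.2, 0.4]
gripper_width: 0.5
gripper_force: 0.0
```

```bash
python3 - <<'E'
from h import *
b=grab("scene");a=grab("wrist")
t=env.state();print(t['ee_pos'],t['force'])
w=cv2.resize(b['image'][160:240,185:285],None,fx=4.8,fy=4.8,interpolation=2)
cv2.imwrite('pics/g.png',cv2.hconcat([w,np.ascontiguousarray(a['image'][:,140:440])]))
E
```

```text
[484.2254327   55.7578628  250.91120905] [-0.11473258 -0.04295915 -0.90746956]
```

View pics/g.png

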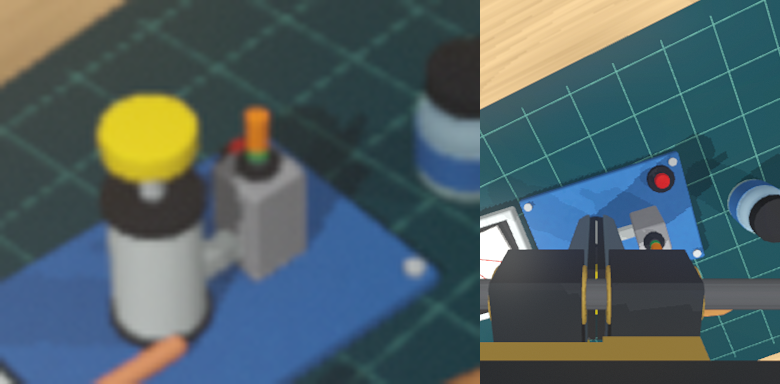

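```bash
python3 - <<'E'
from h import *
b=grab("scene");e,d=ray(b,(238.5,182.7))
xy=np.array([582,80.5]);k=((xy-e[:2])@d[:2])/(d[:2]@d[:2]);z=(e+k*d)[2];print(z)
if z>107: print(env.job_done())
E
```

```text
112.1253498471516
the job is handed in; nothing more can be done
None
```

The job is handed in: after seven full strokes the pin top measured about 112 mm above the table (fully out is about 111 mm) with green showing above the collar. The plunger is back up, the hand is clear, and nothing else appeared to have moved; the judge's verdict was not shown.

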